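# Start the vapour extractor at its locking lever

### The job

Switch on the sample room's vapour extractor: take the orange knob of its locking lever, pull the lever out along its own length to free it from its lock, flip it over from the red side to the green side and let it drop back fully into the lock there. Leave the identical lever with the black knob as it is.

Things in the scene. Friction and masses are not known exactly. Their poses are not given: they have to be found in the camera images.
- extractor_box: Switch with orange knob: fixed grey housing 130(x) x 170(y) x 100(z) mm, origin centre of underside, z up. On top: red disc at y=+68 mm, green disc at y=-68, each 24 across, 6 high; lever pivot at (0,0,104), hinge along box x. Steel gate between the two lever positions, up to 40 mm above the top, |x|<18, |y|<15: catches a brass pin on the lever until it is pulled out. Box yaw within 0.75 rad.
- extractor_flip (a joint): Flip of the orange lever about box +x, rad: 0 = leans 28 deg from upright to red (+y), 0.49 upright, 0.98 = leans 28 deg to green (-y), end stop. Light friction holds it; locked, it has 0.1 rad of play. Steel bat 11 mm thick; orange knob at its end: disc 30 mm across, 24 wide, flat faces to box +x and -x, centre 85 mm from the pivot (plus pull).
- extractor_pull (a joint): How far the orange lever is pulled out along its own length, m: 0 = fully in, stop at 0.018. A spring draws it in: 3.5 N at 0, 8 N at 0.018. Its pin clears the gate if pulled out 0.012 or more all through the flip; let go at the green end, it springs back to 0.
- cooler_flip (a joint): Flip of the lever with the black knob (not to be switched), rad: 0 = leans fully to its own red disc. Its grey switch is otherwise identical to the orange one and stands 0.24 to 0.5 m to the left or right of it.
Mind the look-alikes: they are no part of the job. Leave any purple look-alike of the part that bears cooler_flip alone.

How it is judged:
By the outcome, as a careful person would: the job done as asked, in the order asked, and still so for the second after the job is handed in, with the robot touching nothing.
It also fails if it takes over 32 s, if anything falls off the work surface, if the arm or the gripper's body presses on something with over 40 N, if the wrist force passes 120 N, or if a joint passes its speed limit or range.

### The arm

A 6-joint arm with a two-finger parallel gripper is mounted at the origin on the work surface. World frame = base frame: x ahead of the robot, y to its left, z up, the work surface at z = 0. Lengths are in m, angles in rad, forces in N, time in s.
With the tool pointing down it reaches from about 0.25 to 0.725 m from the base axis. Payload 4 kg.
Tool frame: the origin (TCP) lies midway between the tips of the shut fingers; the grasp point (between the pads) lies bot.tcp_to_grasp behind it (bot.tcp_to_grasp is the distance from the TCP to the grasp point, in m); z points along the fingers, y is the line along which they close (so a half turn about z gives the same grasp; the last joint's range is limited). The gripper opens to 85 mm and grips with 20 to 120 N. Pads are 22 mm wide; open, the fingers measure 114 mm over their backs; the gripper's body (76 mm by 85 mm) begins 54 mm behind the grasp point. The pads swing forward as they close: fully open they stand 13 mm farther back than shut.
Start: joints at [1.287, 0.241, 0.005, 1.335, 0, 1.571], TCP at [0.14, 0.48, 0.231] pointing down, gripper open.
Joint ranges: [-2.72, 2.72], [-1.05, 1.87], [-1.09, 1.28], [-1.99, 2.15], [-1.42, 1.44], [-3.14, 3.14]. Speed limits (rad/s): [2.79, 2.79, 3.14, 3.14, 3.14, 3.14].

### API

Orientations are given as a unit quaternion [x, y, z, w].
In Python, from workcell import readout, camera, bot gives the robot as it stands. The module is installed in compiled form; this text tells all that it offers.
- The arm moves only by the tool jog_arm, never from a script. Its argument "motion" is a list of rows, each an object of numbers: "x", "y", "z": the shift along the tool's x, y, z in mm; "spin": the turn about the tool's z in degrees; "fingers": the closure, from -1 (fully open) to 1 (shut). A call has 1 to 8 rows; each row is the pose to reach, as a shift and turn from the pose commanded when the call began, along the tool's axes at that moment; what a row does not reach only later rows make up. A row lasts 1/8 s, in which the tool goes at most 62.5 mm and 10.7 degrees, less where a joint would pass 70% of its speed; a pose out of reach is approached as far as the arm can. A call with a gripper value outside its range is refused whole. The fingers move at their own pace and stop on an object; the grip force is fixed at half the most. Time passes only in rows, so rows that repeat a pose let the fingers close. It gives the time, the measured TCP pose, the force, the opening and the grip force at its end, in the units of the state.
- readout.get_obs(): the state, without advancing time (a new reading comes with each control period).
- camera(name): name is "side" or "top"; returns a dict with "pixels" (420x560x3 uint8, red, green, blue), "K" (3x3 intrinsics, pixels), "rvec" (rotation vector, rad) and "tvec" (3), from world to camera coordinates, as OpenCV has them. Camera axes: x right, y down, z forward; pixel columns grow to the right and rows downward; lengths in m; the calibration is good to about 2 mm. A picture is of the moment at which its call begins. There is no depth.
- bot.job_done(): hands the job in; it is judged then, once.
The state is a dict: "clock": time; "joint_pos": joint angles; "joint_vel": joint speeds; "tau": joint torques, N m; "eef_pos": TCP position; "tool_rot": TCP orientation; "ft_force": force on the tool from outside, world axes, zero at the start; "ft_torque": the same for the moment, N m; "grip_width": finger opening in m; "grasp_force": force on a finger pad.
Only numpy, scipy, OpenCV 4.12 (cv2) and the standard library are available. Lean on these libraries where they do the work, as an engineer would, in place of code of your own. Each camera call takes 0.05 s, during which the arm holds its last target. There are 200 camera calls.

## Working session

There is one attempt and no reset: what is moved stays moved. The work goes in short steps, Python scripts to look and compute and a tool call to move; the robot and the scene stay as the last step left them, time stands still between calls to the robot, and variables do not carry over. Pictures are saved under pics/ and viewed, at most 10 in all, crops included, and the job is handed in when it is done.

Besides the shell and the picture viewer there is one more tool, called as a command line: name --argument value ..., lists and objects as JSON in quotes. jog_arm: Moves the arm, as the interface text tells. Its arguments: {"type":"object","properties":{"motion":{"type":"array"}},"required":["motion"]}

```bash
mkdir -p pics; cat > h.py <<'E'
import numpy as np, cv2
from workcell import readout, camera, bot
def cam(n):
    c=camera(n); c['R']=cv2.Rodrigues(np.array(c['rvec'],float))[0]; c['t']=np.array(c['tvec'],float).reshape(3); c['K']=np.array(c['K'],float); return c
def ray(c,uv):
    d=c['R'].T@np.linalg.inv(c['K'])@np.array([uv[0],uv[1],1.]); return -c['R'].T@c['t'], d/np.linalg.norm(d)
def plane(c,uv,z):
    o,d=ray(c,uv); return o+d*(z-o[2])/d[2]
def tri(c1,u1,c2,u2):
    A=0;b=0;
    rs=[ray(c1,u1),ray(c2,u2)]
    for o,d in rs:
        P=np.eye(3)-np.outer(d,d); A=A+P; b=b+P@o
    p=np.linalg.solve(A,b); return p,[np.linalg.norm((np.eye(3)-np.outer(d,d))@(p-o)) for o,d in rs]
def save(c,n): cv2.imwrite(n,cv2.cvtColor(c['pixels'],cv2.COLOR_RGB2BGR))
def blobs(c,lo,hi,amin=15):
    h=cv2.cvtColor(c['pixels'],cv2.COLOR_RGB2HSV); m=cv2.inRange(h,lo,hi)
    n,_,s,ce=cv2.connectedComponentsWithStats(m)
    return [(int(s[i,4]),ce[i].round(1).tolist(),s[i,:4].tolist()) for i in range(1,n) if s[i,4]>=amin]
E
python3 - <<'E'
from h import *
a=cam('top');b=cam('side')
im=np.hstack([a['pixels'],b['pixels']])
cv2.imwrite('pics/1.png',cv2.cvtColor(a['pixels'],cv2.COLOR_RGB2BGR));save(b,'pics/2.png')
for n,c in(('top',a),('side',b)):
    print(n,(-c['R'].T@c['t']).round(3))
    print('orange',blobs(c,(8,150,90),(20,255,255)));print('red',blobs(c,(0,130,60),(6,255,255)));print('green',blobs(c,(45,80,40),(85,255,255)))
print(readout.get_obs(),bot.tcp_to_grasp)
E
```

```text
top [ 0.345 -0.021  1.037]
orange [(67, [408.3, 16.6], [400, 13, 17, 10]), (53, [365.7, 25.2], [357, 22, 18, 7]), (36, [424.6, 53.7], [420, 38, 10, 34]), (15, [432.6, 84.0], [431, 77, 4, 15]), (164, [357.8, 186.2], [350, 180, 17, 13]), (16, [363.2, 197.2], [362, 195, 4, 6])]
red [(120, [88.2, 36.6], [82, 27, 14, 21]), (221, [95.5, 71.7], [81, 56, 24, 27]), (79, [337.7, 189.4], [333, 185, 10, 10]), (75, [167.4, 201.9], [163, 198, 10, 9]), (71, [389.2, 321.3], [385, 317, 10, 10])]
green [(74, [213.3, 163.9], [209, 160, 10, 9]), (79, [397.4, 199.0], [393, 194, 10, 10]), (82, [426.6, 273.2], [422, 269, 10, 10]), (80, [162.8, 284.5], [158, 280, 10, 10])]
side [-0.201 -0.583  0.958]
orange [(173, [358.1, 225.6], [351, 218, 15, 16]), (17, [320.9, 357.5], [320, 354, 3, 7])]
red [(292, [263.8, 100.8], [252, 85, 24, 32]), (47, [215.8, 167.9], [212, 165, 9, 7]), (27, [99.7, 194.7], [96, 193, 8, 5]), (67, [344.8, 242.4], [340, 239, 10, 8]), (79, [288.6, 362.5], [284, 358, 10, 10])]
green [(341, [104.7, 104.6], [92, 89, 27, 33]), (50, [270.1, 170.2], [266, 167, 9, 7]), (61, [153.4, 204.3], [149, 201, 10, 8]), (90, [390.0, 282.4], [385, 278, 11, 10]), (117, [363.5, 353.9], [358, 348, 12, 12])]
{'clock': 0.1, 'joint_pos': array([1.28703824e+00, 2.41355203e-01, 3.87835023e-03, 1.33518764e+00,
       6.95052859e-06, 1.57078205e+00]), 'joint_vel': array([ 2.72641046e-05, -2.34168417e-03,  2.95657202e-03,  2.40102434e-03,
       -2.34162146e-04, -1.31444035e-03]), 'tau': array([-1.08961227e-03, -3.73137438e+01,  2.53010541e+01,  1.08830901e-02,
       -1.24229723e-04, -1.47932252e-05]), 'eef_pos': array([0.13982631, 0.47947626, 0.2305006 ]), 'tool_rot': array([ 1.41396400e-01,  9.89952618e-01, -9.24204206e-04, -1.35529461e-04]), 'ft_force': array([-0.66410583, -0.49223995, -0.93677482]), 'ft_torque': array([-0.01276975, -0.00175635,  0.01419091]), 'grasp_force': 0.0, 'grip_width': 0.08590812117994612} 0.0187
```

View pics/1.png

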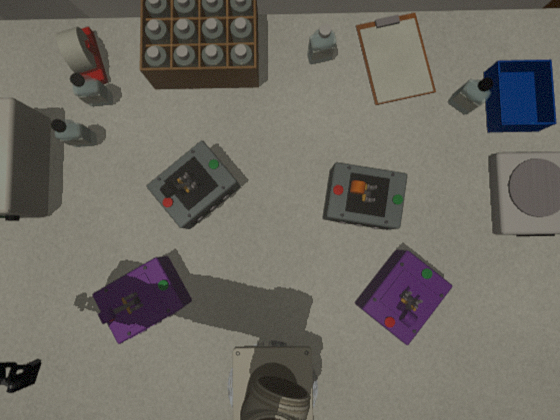

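View pics/2.png

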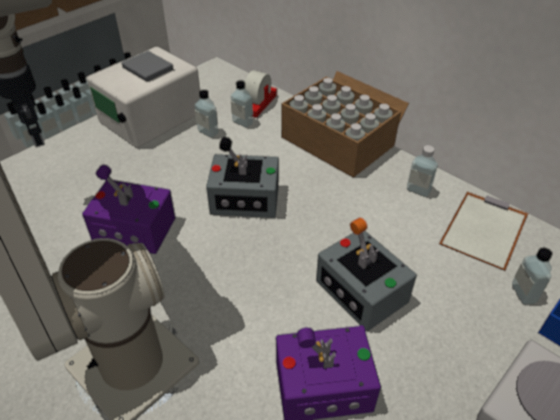

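Top view: the only grey switch with an orange knob is at (366,195), with its knob at (358,186), red disc at (338,189) and green disc at (397,199). The look-alikes are the grey switch with the black knob at (193,184) and the purple ones at (143,300) and (404,297). The first fits the description; I'll confirm it in a crop.

```bash
python3 - <<'E'
from h import *
a=cam('top');b=cam('side')
r=plane(a,(337.7,189.4),.106);g=plane(a,(397.4,199.0),.106)
r2=plane(b,(344.8,242.4),.106);g2=plane(b,(390.0,282.4),.106)
k,e=tri(a,(357.8,186.2),b,(358.1,225.6))
print(r,g,r2,g2,k,e,np.linalg.norm(r-g),np.linalg.norm(r2-g2))
for R,G in((r,g),(r2,g2),((r+r2)/2,(g+g2)/2)):
    m=(R+G)/2; y=(R-G)/np.linalg.norm(R-G); x=np.array([y[1],-y[0],0]);print('mid',m,'yaw',np.arctan2(x[1],x[0]))
    p=m.copy();p[2]=.104
    kk=p+.085*(np.sin(.4887)*y+np.array([0,0,np.cos(.4887)])); print('pred knob',kk)
rr=[cv2.resize(c['pixels'][v-55:v+55,u-70:u+70],(400,314),interpolation=cv2.INTER_CUBIC) for c,u,v in((a,366,195),(b,366,262))]
cv2.imwrite('pics/3.png',cv2.cvtColor(np.hstack(rr),cv2.COLOR_RGB2BGR))
E
```

```text
[ 0.46724622 -0.15821489  0.106     ] [ 0.44299955 -0.2922419   0.106     ] [ 0.46523126 -0.1608336   0.106     ] [ 0.44160164 -0.29400368  0.106     ] [ 0.46307612 -0.18899027  0.17974104] [np.float64(0.0006761497914656665), np.float64(0.0006761497914656612)] 0.1362025721301172 0.13525024613782333
mid [ 0.45512288 -0.22522839  0.106     ] yaw -0.1789731697184734
pred knob [ 0.46222686 -0.18596014  0.17905023]
mid [ 0.45341645 -0.22741864  0.106     ] yaw -0.17561161177647516
pred knob [ 0.46038838 -0.18812673  0.17905023]
mid [ 0.45426967 -0.22632352  0.106     ] yaw -0.1772982873560226
pred knob [ 0.46130786 -0.18704342  0.17905023]
```

View pics/3.png

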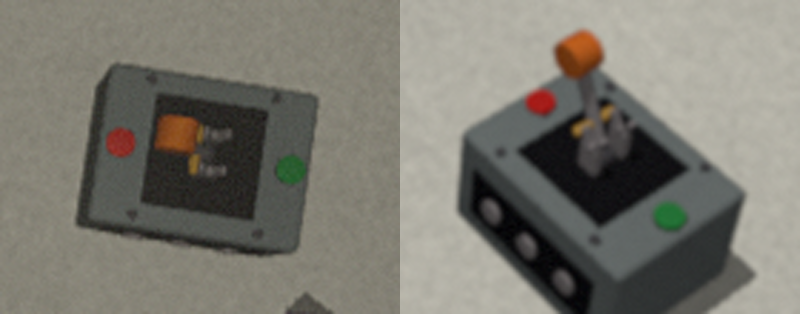

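The crop confirms it: grey housing, orange knob leaning to the red side. I'll start the approach.

jog_arm --motion '[{"z": -60},{"x": -250,"y": -275,"z": -60,"spin": 42},{"x": -250,"y": -275,"z": -60,"spin": 42},{"x": -250,"y": -275,"z": -60,"spin": 42},{"x": -250,"y": -275,"z": -60,"spin": 42},{"x": -250,"y": -275,"z": -60,"spin": 42},{"x": -250,"y": -275,"z": -60,"spin": 42},{"x": -250,"y": -275,"z": -60,"spin": 42}]'

```text
validation failed for argument at $.mo...
```

```bash
cat >> h.py <<'E'
from scipy.spatial.transform import Rotation as Ro
def to(p,yaw=-.177):
    o=readout.get_obs(); R=Ro.from_quat(o['tool_rot']).as_matrix()
    a=np.arctan2(R[1,1],R[0,1]); d=(yaw-a+np.pi/2)%np.pi-np.pi/2
    print('clk',o['clock'],'eef',o['eef_pos'].round(4),'j',o['joint_pos'].round(2),'shift mm',(1000*R.T@(np.array(p)-o['eef_pos'])).round(1),'spin',round(-np.degrees(d),1),'F',o['ft_force'].round(1),'w',round(float(o['grip_width']),4),'gf',o['grasp_force'])
E
python3 -c "
from h import *
to([.4613,-.188,.26])"
```

```text
clk 0.2 eef [0.1399 0.4797 0.2307] j [ 1.29  0.24  0.    1.34 -0.    1.57] shift mm [-495.5 -551.   -28.6] spin 83.9 F [-0.5 -0.3 -0.3] w 0.0856 gf 0.0
```

jog_arm --motion '[{"x": 0,"y": 0,"z": -60,"spin": 0,"fingers": -1},{"x": -250,"y": -275,"z": -60,"spin": 42,"fingers": -1},{"x": -250,"y": -275,"z": -60,"spin": 42,"fingers": -1},{"x": -250,"y": -275,"z": -60,"spin": 42,"fingers": -1},{"x": -250,"y": -275,"z": -60,"spin": 42,"fingers": -1},{"x": -250,"y": -275,"z": -60,"spin": 42,"fingers": -1},{"x": -250,"y": -275,"z": -60,"spin": 42,"fingers": -1},{"x": -250,"y": -275,"z": -60,"spin": 42,"fingers": -1}]'

```text
clock: 1.2
eef_pos: [0.3042, 0.1424, 0.2914]
tool_rot: [0.491, 0.871, -0.0, 0.0]
ft_force: [-0.3, 0.5, 0.5]
grip_width: 0.0856
grasp_force: 0.0
```

```bash
python3 -c "
from h import *
to([.4613,-.188,.26])"
```

```text
clk 1.2 eef [0.3042 0.1424 0.2914] j [ 0.44 -0.11 -0.22  1.46 -0.    1.47] shift mm [-364.   -36.4   31.6] spin 41.3 F [-0.3  0.5  0.5] w 0.0856 gf 0.0
```

jog_arm --motion '[{"x": -364,"y": -36,"z": 31,"spin": 41.3,"fingers": -1},{"x": -364,"y": -36,"z": 31,"spin": 41.3,"fingers": -1},{"x": -364,"y": -36,"z": 31,"spin": 41.3,"fingers": -1},{"x": -364,"y": -36,"z": 31,"spin": 41.3,"fingers": -1},{"x": -364,"y": -36,"z": 31,"spin": 41.3,"fingers": -1},{"x": -364,"y": -36,"z": 31,"spin": 41.3,"fingers": -1},{"x": -364,"y": -36,"z": 31,"spin": 41.3,"fingers": -1}]'

```text
clock: 2.08
eef_pos: [0.4652, -0.1838, 0.2584]
tool_rot: [0.764, 0.645, -0.001, -0.001]
ft_force: [-0.3, 1.1, -0.4]
grip_width: 0.0854
grasp_force: 0.0
```

```bash
python3 -c "
from h import *
to([.4615,-.188,.158])
c=cam('side');print(blobs(c,(8,150,90),(20,255,255)))
v=c['pixels'][150:330,250:490];cv2.imwrite('pics/4.png',cv2.cvtColor(cv2.resize(v,(720,540)),cv2.COLOR_RGB2BGR))"
```

```text
clk 2.075 eef [ 0.4652 -0.1838  0.2584] j [-0.38  0.23  0.07  1.41  0.    1.36] shift mm [ -4.8  -2.7 100.4] spin 0.4 F [-0.3  1.1 -0.4] w 0.0854 gf 0.0
[(172, [358.1, 225.7], [351, 218, 15, 16]), (18, [320.8, 357.3], [320, 354, 3, 7])]
```

View pics/4.png

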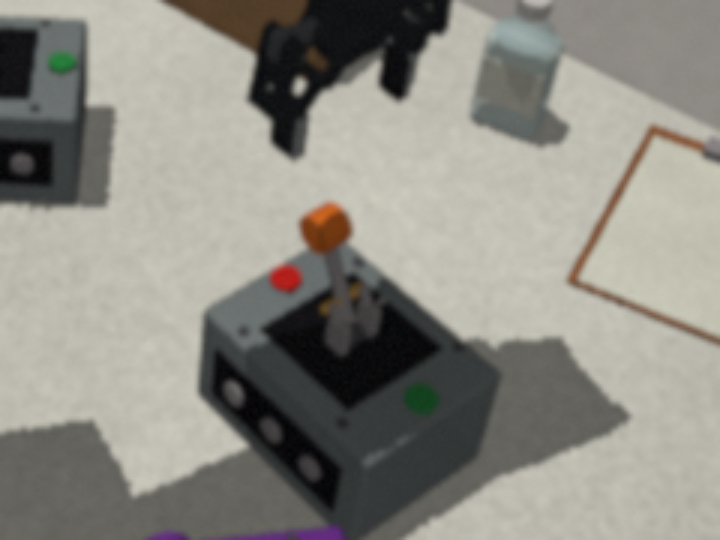

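The open fingers straddle the knob, which is at crop (325,228) with the fingertips at (287,150) and (400,90). I'll re-read the settled pose before descending.

```bash
python3 -c "
from h import *
to([.4615,-.188,.158])"
```

```text
clk 2.125 eef [ 0.4643 -0.1823  0.2589] j [-0.37  0.23  0.06  1.41  0.    1.36] shift mm [ -6.3  -1.6 100.9] spin 0.5 F [0.7 1.4 0.6] w 0.0853 gf 0.0
```

jog_arm --motion '[{"x": -6,"y": -1.5,"z": 35,"spin": 0.5,"fingers": -1},{"x": -6,"y": -1.5,"z": 60,"spin": 0.5,"fingers": -1},{"x": -6,"y": -1.5,"z": 60,"spin": 0.5,"fingers": -1}]'

```text
clock: 2.5
eef_pos: [0.4599, -0.1855, 0.1988]
tool_rot: [0.765, 0.643, -0.001, -0.002]
ft_force: [-1.1, 1.1, 0.7]
grip_width: 0.086
grasp_force: 0.0
```

```bash
python3 -c "
from h import *
to([.4615,-.188,.158])"
```

```text
clk 2.5 eef [ 0.4599 -0.1855  0.1988] j [-0.38  0.25 -0.06  1.26  0.    1.36] shift mm [-2.2  2.2 40.8] spin 0.2 F [-1.1  1.1  0.7] w 0.086 gf 0.0
```

jog_arm --motion '[{"x": -2.2,"y": 2,"z": 25,"spin": 0.2,"fingers": -1},{"x": -2.2,"y": 2,"z": 41,"spin": 0.2,"fingers": -1},{"x": -2.2,"y": 2,"z": 41,"spin": 0.2,"fingers": -1},{"x": -2.2,"y": 2,"z": 41,"spin": 0.2,"fingers": -1}]'

```text
clock: 3.0
eef_pos: [0.4639, -0.1903, 0.1609]
tool_rot: [0.767, 0.641, 0.001, 0.001]
ft_force: [-0.0, -0.1, -0.5]
grip_width: 0.0854
grasp_force: 0.0
```

```bash
python3 -c "
from h import *
to([.4615,-.188,.158])
c=cam('top');print(blobs(c,(8,150,90),(20,255,255)))
v=c['pixels'][120:270,266:466];w=cam('side')['pixels'][160:310,260:460]
cv2.imwrite('pics/5.png',cv2.cvtColor(cv2.resize(np.hstack([v,w]),(800,300),interpolation=2),cv2.COLOR_RGB2BGR))"
```

```text
clk 3.0 eef [ 0.4639 -0.1903  0.1609] j [-0.39  0.28 -0.13  1.16  0.    1.36] shift mm [ 1.8 -2.8  2.9] spin -0.1 F [-0.  -0.1 -0.5] w 0.0854 gf 0.0
[(67, [408.6, 16.6], [400, 13, 18, 12]), (49, [365.9, 25.1], [357, 23, 18, 6]), (23, [424.5, 52.8], [422, 43, 6, 21]), (19, [352.2, 188.9], [351, 186, 4, 6])]
```

View pics/5.png

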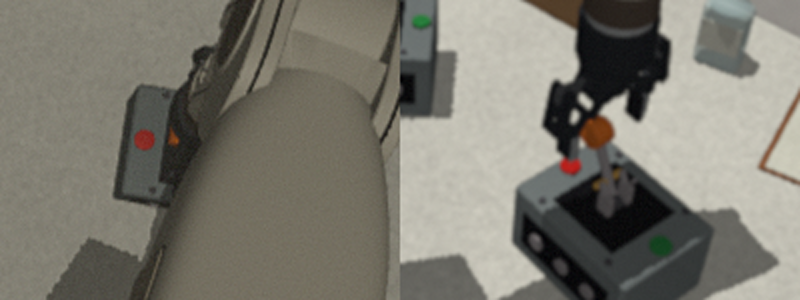

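jog_arm --motion '[{"x": 1,"y": -1.5,"z": 2,"spin": 0,"fingers": -1},{"x": 1,"y": -1.5,"z": 2,"spin": 0,"fingers": 0},{"x": 1,"y": -1.5,"z": 2,"spin": 0,"fingers": 1},{"x": 1,"y": -1.5,"z": 2,"spin": 0,"fingers": 1},{"x": 1,"y": -1.5,"z": 2,"spin": 0,"fingers": 1},{"x": 1,"y": -1.5,"z": 2,"spin": 0,"fingers": 1},{"x": 1,"y": -1.5,"z": 2,"spin": 0,"fingers": 1},{"x": 1,"y": -1.5,"z": 2,"spin": 0,"fingers": 1}]'

```text
clock: 4.1
eef_pos: [0.4612, -0.1893, 0.1574]
tool_rot: [0.768, 0.641, -0.0, -0.0]
ft_force: [-4.1, 1.1, 5.2]
grip_width: 0.0234
grasp_force: 60.0
```

```bash
python3 -c "
from h import *
to([.4615,-.188,.158])
w=cam('side')['pixels'][170:290,290:450]
cv2.imwrite('pics/6.png',cv2.cvtColor(cv2.resize(w,(640,480),interpolation=2),cv2.COLOR_RGB2BGR))"
```

```text
clk 4.1 eef [ 0.4612 -0.1893  0.1574] j [-0.39  0.28 -0.14  1.15 -0.    1.36] shift mm [ 1.3  0.1 -0.6] spin -0.1 F [-4.1  1.1  5.2] w 0.0234 gf 59.978699684143066
```

View pics/6.png

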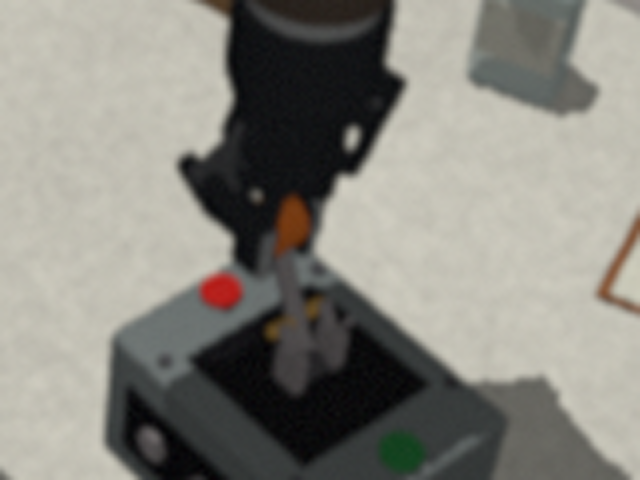

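The pads hold the knob's flat faces (orange at crop (292,225)). Tool x is box +y, and tool y is box +x. I'll pull 16 mm along the lever.

jog_arm --motion '[{"x": 2.5,"y": 0,"z": -4.7,"spin": 0,"fingers": 1},{"x": 5,"y": 0,"z": -9.4,"spin": 0,"fingers": 1},{"x": 7.5,"y": 0,"z": -14.1,"spin": 0,"fingers": 1},{"x": 7.5,"y": 0,"z": -14.1,"spin": 0,"fingers": 1},{"x": 7.5,"y": 0,"z": -14.1,"spin": 0,"fingers": 1}]'

```text
clock: 4.78
eef_pos: [0.4624, -0.1824, 0.171]
tool_rot: [0.768, 0.641, -0.001, -0.0]
ft_force: [-3.8, -4.3, -6.0]
grip_width: 0.0233
grasp_force: 59.1
```

```bash
python3 -c "
from h import *
to([.4612,-.1893,.1574])
w=cam('side')['pixels'][170:290,290:450]
cv2.imwrite('pics/7.png',cv2.cvtColor(cv2.resize(w,(640,480),interpolation=2),cv2.COLOR_RGB2BGR))
r=101
for t in range(28,-30,-4): print(t,round(r*np.sin(np.radians(t))-r*np.sin(np.radians(28)),1),round(-r*np.cos(np.radians(t))+r*np.cos(np.radians(28)),1))"
```

```text
clk 4.775 eef [ 0.4624 -0.1824  0.171 ] j [-0.37  0.27 -0.12  1.19 -0.    1.38] shift mm [-6.9  0.  13.6] spin -0.1 F [-3.8 -4.3 -6. ] w 0.0233 gf 59.104633927345276
28 0.0 0.0
24 -6.3 -3.1
20 -12.9 -5.7
16 -19.6 -7.9
12 -26.4 -9.6
8 -33.4 -10.8
4 -40.4 -11.6
0 -47.4 -11.8
-4 -54.5 -11.6
-8 -61.5 -10.8
-12 -68.4 -9.6
-16 -75.3 -7.9
-20 -82.0 -5.7
-24 -88.5 -3.1
-28 -94.8 0.0
```

View pics/7.png

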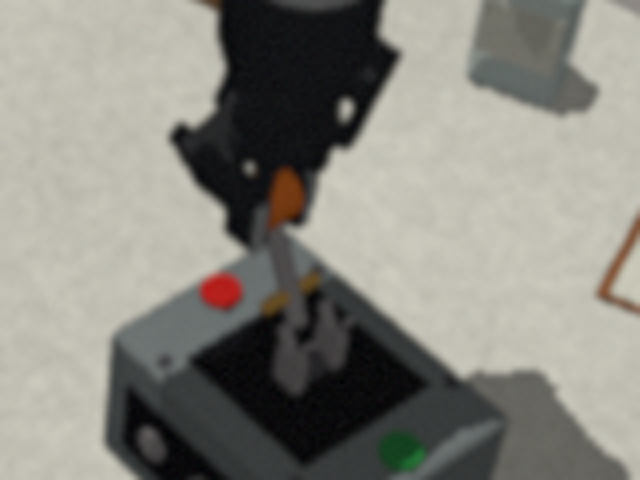

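The lever is drawn out: the brass pin moved up to crop (290,293), and the force of about 8 N matches the spring. Now the flip, in two halves.

jog_arm --motion '[{"x": -6.3,"y": 0,"z": -3.1,"spin": 0,"fingers": 1},{"x": -12.9,"y": 0,"z": -5.7,"spin": 0,"fingers": 1},{"x": -19.6,"y": 0,"z": -7.9,"spin": 0,"fingers": 1},{"x": -26.4,"y": 0,"z": -9.6,"spin": 0,"fingers": 1},{"x": -33.4,"y": 0,"z": -10.8,"spin": 0,"fingers": 1},{"x": -40.4,"y": 0,"z": -11.6,"spin": 0,"fingers": 1},{"x": -47.4,"y": 0,"z": -11.8,"spin": 0,"fingers": 1},{"x": -47.4,"y": 0,"z": -11.8,"spin": 0,"fingers": 1}]'

```text
clock: 5.82
eef_pos: [0.454, -0.228, 0.183]
tool_rot: [0.767, 0.641, 0.001, -0.001]
ft_force: [-1.5, 5.0, -8.0]
grip_width: 0.0231
grasp_force: 59.1
```

```bash
python3 -c "
from h import *
to([.4612,-.1893,.1574])
w=cam('side')['pixels'][170:290,290:450]
cv2.imwrite('pics/8.png',cv2.cvtColor(cv2.resize(w,(640,480),interpolation=2),cv2.COLOR_RGB2BGR))"
```

```text
clk 5.825 eef [ 0.454 -0.228  0.183] j [-0.47  0.28 -0.06  1.22  0.    1.28] shift mm [39.3  0.3 25.7] spin -0.1 F [-1.5  5.  -8. ] w 0.0231 gf 59.05810475349426
```

View pics/8.png

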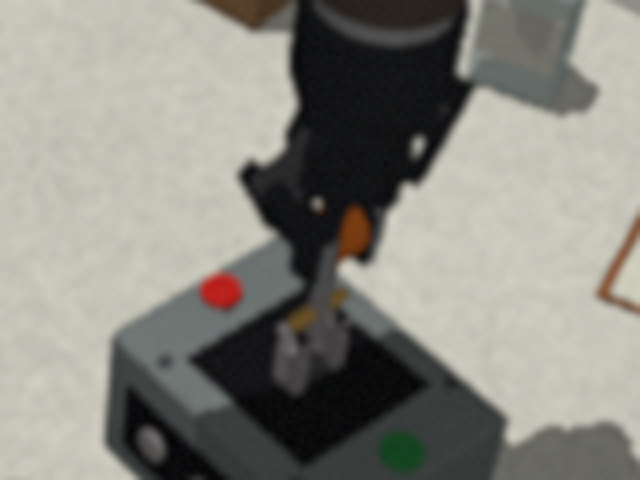

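Lever upright and still out, pull about 15.7 mm. Second half.

jog_arm --motion '[{"x": -7,"y": 0,"z": 0.2,"spin": 0,"fingers": 1},{"x": -14,"y": 0,"z": 1,"spin": 0,"fingers": 1},{"x": -21,"y": 0,"z": 2.2,"spin": 0,"fingers": 1},{"x": -28,"y": 0,"z": 4,"spin": 0,"fingers": 1},{"x": -34.6,"y": 0,"z": 6.1,"spin": 0,"fingers": 1},{"x": -41.2,"y": 0,"z": 8.7,"spin": 0,"fingers": 1},{"x": -48,"y": 0,"z": 11.5,"spin": 0,"fingers": 1},{"x": -48,"y": 0,"z": 11.5,"spin": 0,"fingers": 1}]'

```text
clock: 6.88
eef_pos: [0.4457, -0.2745, 0.1717]
tool_rot: [0.767, 0.641, 0.001, -0.002]
ft_force: [-0.2, 8.3, -4.9]
grip_width: 0.0233
grasp_force: 58.9
```

```bash
python3 -c "
from h import *
to([.4612,-.1893,.1574])
w=cam('side')['pixels'][170:290,290:450]
cv2.imwrite('pics/9.png',cv2.cvtColor(cv2.resize(w,(640,480),interpolation=2),cv2.COLOR_RGB2BGR))"
```

```text
clk 6.875 eef [ 0.4457 -0.2745  0.1717] j [-0.55  0.32 -0.04  1.21  0.    1.2 ] shift mm [86.6  0.2 14.7] spin -0.1 F [-0.2  8.3 -4.9] w 0.0233 gf 58.878782987594604
```

View pics/9.png

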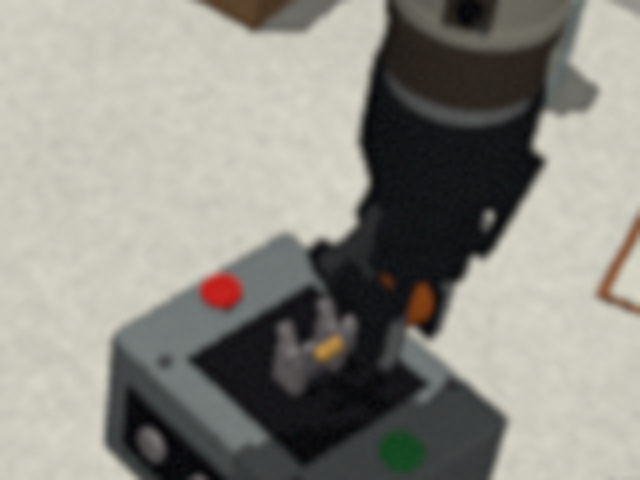

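The lever is at the green end (27.6° past upright, pull about 16 mm). I'll let it in along its length, then open and rise.

jog_arm --motion '[{"x": 2,"y": 0,"z": 4.5,"spin": 0,"fingers": 1},{"x": 4.4,"y": 0,"z": 9,"spin": 0,"fingers": 1},{"x": 6.6,"y": 0,"z": 13.5,"spin": 0,"fingers": 1},{"x": 6.6,"y": 0,"z": 13.5,"spin": 0,"fingers": 1},{"x": 6.6,"y": 0,"z": 13.5,"spin": 0,"fingers": 0},{"x": 6.6,"y": 0,"z": 13.5,"spin": 0,"fingers": -1},{"x": 6.6,"y": 0,"z": 13.5,"spin": 0,"fingers": -1},{"x": 6.6,"y": 0,"z": 13.5,"spin": 0,"fingers": -1}]'

```text
clock: 7.92
eef_pos: [0.4476, -0.27, 0.1587]
tool_rot: [0.768, 0.641, 0.0, 0.001]
ft_force: [0.2, -0.2, -0.2]
grip_width: 0.0853
grasp_force: 0.0
```

jog_arm --motion '[{"x": 0,"y": 0,"z": 0,"spin": 0,"fingers": -1},{"x": 0,"y": 0,"z": -30,"spin": 0,"fingers": -1},{"x": 0,"y": 0,"z": -70,"spin": 0,"fingers": -1},{"x": 0,"y": 0,"z": -120,"spin": 0,"fingers": -1},{"x": 100,"y": -30,"z": -130,"spin": 0,"fingers": -1},{"x": 150,"y": -30,"z": -130,"spin": 0,"fingers": -1},{"x": 150,"y": -30,"z": -130,"spin": 0,"fingers": -1}]'

```text
clock: 8.8
eef_pos: [0.4442, -0.1142, 0.2888]
tool_rot: [0.767, 0.642, 0.0, 0.0]
ft_force: [-0.4, -0.1, -0.1]
grip_width: 0.0858
grasp_force: 0.0
```

```bash
python3 -c "
from h import *
to([.4612,-.1893,.1574])
a=cam('top');b=cam('side')
A=blobs(a,(8,150,90),(20,255,255));B=blobs(b,(8,150,90),(20,255,255));print(A,B)
w=b['pixels'][130:310,250:490]
cv2.imwrite('pics/10.png',cv2.cvtColor(cv2.resize(w,(720,540),interpolation=2),cv2.COLOR_RGB2BGR))
m=np.array([.4547,-.2266,.104]);k=m+.085*np.array([-.176*.469,-.984*.469,.883])
for c in(a,b):
    q=c['K']@(c['R']@k+c['t']);print('expected',q[:2]/q[2])"
```

```text
clk 8.8 eef [ 0.4442 -0.1142  0.2888] j [-0.25  0.14  0.03  1.46  0.    1.5 ] shift mm [-71.   29.8 131.4] spin 0.0 F [-0.4 -0.1 -0.1] w 0.0858 gf 0.0
[(44, [409.7, 15.9], [401, 13, 15, 7]), (24, [423.5, 49.1], [421, 40, 6, 20])] [(211, [384.0, 247.9], [376, 240, 17, 17]), (18, [320.8, 357.3], [320, 354, 3, 7])]
expected [394.66801896 193.14445656]
expected [385.37587888 249.38851506]
```

View pics/10.png

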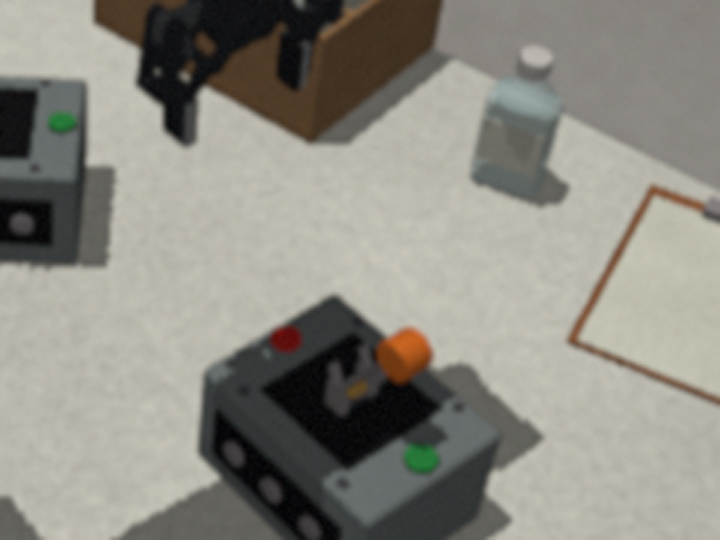

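The lever leans to green with the knob at crop (404,355), gripper clear. I'll check how far it's in against the start-pose bias.

```bash
python3 -c "
from h import *
b=cam('side');m=np.array([.4547,-.2266,.104])
def px(t,p):
    k=m+(.085+p)*np.array([.176*np.sin(t),.984*np.sin(t),np.cos(t)]);q=b['K']@(b['R']@k+b['t']);return q[:2]/q[2]
print('start bias',np.array([358.1,225.6])-px(.489,0))
print('end bias',np.array([384.,247.9])-px(-.489,0),'d/16mm pull',px(-.489,.016)-px(-.489,0),'d/0.1rad back',px(-.389,0)-px(-.489,0))"
```

```text
start bias [ 0.77299598 -0.12279461]
end bias [-1.39781667 -1.5137953 ] d/16mm pull [ 3.85767802 -2.53150067] d/0.1rad back [-2.54923463 -3.60830968]
```

Fully in (the pull residual comes out at zero or below), about 0.05 rad off the end stop, which is within the locked play. Handing in.

```bash
python3 -c "
from workcell import bot
print(bot.job_done())"
```

```text
the job is handed in; nothing more can be done
None
```

The orange lever is flipped to the green side and, by the camera check, fully back in its lock there (about 0.05 rad short of the end stop, within the locked play); I never touched the black-knob lever, and the job was handed in at about 9 s.

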